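Find the high spot of a turntable rim with a dial indicator

TASK

The drive rim of this turntable has been refitted off-centre. Slide the dial indicator gently up to it by its blue tab until the plunger is pressed in about half-way (around 8 mm of its 16 mm); then turn the platter by its red crank knob, watching the dial swing through its lowest reading, and leave it standing with the rim's high spot at the plunger and the indicator still pressed in. Never jam the plunger at the end of its stroke, and leave the drive, the coaster and the pen cup where they are.

Things in the scene. Friction and masses are not known exactly. Their poses are not given: they have to be found in the camera images.
- unit: Silver aluminium turntable drive unit, a fixed flat box 160 mm (its x) by 310 mm (its y) and 48 mm tall, on the table, yaw varies; origin at the centre of its underside, z up. The platter is on its +y half, the dial indicator on its -y half.
- axis (a point): Point on the platter's vertical spindle axis, fixed to the unit at its local (0, 65, 75) mm, level with the platter's top face. The platter turns both ways without end; friction of 0.07 N m holds it where it is left. Its black top plate is 124 mm across and 5 mm thick; only a brass nut 4 mm high stands at its centre, and the crank knob off-centre.
- rim_mid (a point): Point on the same spindle axis at the drive rim's mid-height, 62 mm up, fixed to the unit. The steel rim, under the top plate, is 16 mm tall, a true circle 116 mm across with its centre 3 mm off the axis in an unknown direction unrelated to the crank's: its edge is 55 mm (low spot) to 61 mm (high spot) from the axis. At the start neither spot is at the plunger.
- crank_grip (a point): Mid-height of the red crank knob, an upright cylinder 16 mm across and 40 mm tall on the platter's top plate, 38 mm from the axis; it spins freely on its own pin, so the hand need not turn with it. This point is 97 mm above the table, 20 mm below the knob's top. The knob starts anywhere round the circle.
- sled (a joint): Slide of the dial indicator's sled on the unit, m: 0 is far from the platter, it grows as the sled moves along the unit's +y, towards the axis, up to 0.062. It starts at 0 to 0.012. Friction 8 N: it stays where it is left and the plunger's spring cannot push it back.
- sled_grip (a point): Grip point of the blue upright tab at the sled's rear, 12 mm thick along the unit's x, 22 mm along its y; this point is 97 mm above the table, 15 mm below the tab's top and 42 mm above the sled plate. The dial's round body (54 mm across, top 76 mm above the table) is 44 mm ahead of it (centre to centre, unit's +y).
- plunger: The indicator's sprung plunger: origin at the foremost point of its brass ball tip, 62 mm above the table, pointing along the unit's +y straight at the axis. Free, the tip is 102 mm ahead of sled_grip. Stroke 16 mm, spring 0.8 N at first touch to 2.7 N at full stroke; over 5 N means it is jammed. It first touches the rim with the sled between 0.034 and 0.040.
- needle (a joint): Angle of the red needle on the white dial (face up, on the sled), rad: 0 with the plunger free and the needle along the unit's +y, growing clockwise seen from above by 0.3 rad per mm that the plunger is pressed in, to 4.8 at 16 mm; half-way is 2.4. Turning the platter swings it by 1.8 rad from low spot to high spot; largest at the high spot.
- drive: Bystander: blue portable drive 80 x 115 x 16 mm lying beyond the unit, origin under its centre.
- coaster: Bystander: round glass coaster 100 mm across, 8 mm thick, lying beyond the unit, origin under its centre.
- pen_cup: Bystander: white ceramic pen cup with three pens, 80 mm across, 140 mm tall over the pens, standing past the unit's +y end, origin under its centre.

How it is judged:
By the outcome, as a careful person would: the job done as asked, in the order asked, and still so for the second after the job is handed in, with the robot touching nothing.
It also fails if it takes over 72 s, if anything falls off the work surface, if the arm or the gripper's body presses on something with over 40 N, if the wrist force passes 120 N, or if a joint passes its speed limit or range.

ROBOT

A 6-joint arm with a two-finger parallel gripper is mounted at the origin on the work surface. World frame = base frame: x ahead of the robot, y to its left, z up, the work surface at z = 0. Lengths are in m, angles in degrees, forces in N, time in s.
With the tool pointing down it reaches from about 0.4 to 0.825 m from the base axis. Payload 7 kg.
Tool frame: the origin (TCP) lies midway between the tips of the shut fingers; the grasp point (between the pads) lies 19 mm behind it; z points along the fingers, y is the direction in which the jaws open and shut (so a half turn about z gives the same grasp; the last joint's range is limited). The gripper opens to 88 mm and grips with 3 to 60 N. Pads are 19 mm wide; open, the fingers measure 130 mm over their backs; the gripper's body (78 mm by 193 mm) begins 47 mm behind the grasp point.
Start: joints at [-48.18, 20.546, 0.682, 0, -70.136, -16.507], TCP at [0.289, -0.61, 0.227] pointing down, gripper open.
Joint ranges: [-176.03, 176.03], [-82.01, 121.73], [-58.28, 71.71], [-173.87, 95.51], [-174.79, -0.11], [-173.66, 173.66]. Speed limits (degrees/s): [136.94, 136.94, 172.46, 180, 180, 180].

INTERFACE

Orientations are given as [roll, pitch, yaw] about the fixed x, y, z axes, in that order (R = Rz(yaw) Ry(pitch) Rx(roll)).
In Python, from plant import sensors, cams, job gives the robot as it stands.
- The arm moves only by the tool move_arm, never from a script. Its argument "commands" is a list of rows, each a list of 7 numbers: the finger opening in cm, from 0 to 8.76, then the shift along the tool's x, y, z in cm, then the turn, a rotation vector about the tool's x, y, z in rad. In form: [[hand, x, y, z, wx, wy, wz], ...]. A call has exactly 8 rows; each row is the pose to reach, as a shift and turn from the pose commanded when the call began, along the tool's axes at that moment; what a row does not reach only later rows make up. A row lasts 1/8 s, in which the tool goes at most 62.5 mm and 10.7 degrees, less where a joint would pass 70% of its speed; a pose out of reach is approached as far as the arm can. A call with a gripper value outside its range is refused whole. The fingers move at their own pace and stop on an object; the grip force is fixed at half the most. Time passes only in rows, so rows that repeat a pose let the fingers close, or fill a call up. It gives the time, the measured TCP pose, the force and the opening at its end, in the units of the state.
- sensors.get_obs(): the state, without advancing time (a new reading comes with each control period).
- cams.snapshot(name): name is "scene" or "top" or "wrist"; returns a dict with "frame" (400x640x3 uint8, red, green, blue), "camera_matrix" (3x3 intrinsics, pixels), "R" (3x3) and "t" (3): a world point X has camera coordinates R X + t. Camera axes: x right, y down, z forward; pixel columns grow to the right and rows downward; lengths in m; the calibration is good to about 2 mm. The wrist camera is an equidistant fisheye: a pixel r from the principal point sees the ray r / f radians off the axis. A picture is of the moment at which its call begins. There is no depth.
- job.close_job(): hands the job in, once; it reports no verdict.
The state is a dict: "clock": time; "joint_pos": joint angles; "qvel": joint speeds; "tau": joint torques, N m; "tool_pos": TCP position; "orientation": TCP orientation; "force": force on the tool from outside, world axes, zero at the start; "moment": the same for the moment, N m; "opening": finger opening in m.
Only numpy, scipy, OpenCV 4.12 (cv2) and the standard library are available. Lean on these libraries where they do the work, as an engineer would, in place of code of your own. Each camera call takes 0.05 s, during which the arm holds its last target.

## Working session

There is one attempt and no reset: what is moved stays moved. The work goes in short steps, Python scripts to look and compute and a tool call to move; the robot and the scene stay as the last step left them, time stands still between calls to the robot, and variables do not carry over. Pictures are saved under pics/ and viewed, and the job is handed in when it is done.

Besides the shell and the picture viewer there is one more tool, called after "Request:" as name([rows], argument=value, ...), one row to a line, values as JSON. move_arm: Moves the arm, as the interface text tells. Its arguments: {"type":"object","properties":{"commands":{"type":"array"}},"required":["commands"]}

```bash
mkdir -p pics; ls; python3 - <<'E'
from plant import sensors,cams
import cv2
print(sensors.get_obs())
for n in ["scene","top","wrist"]:
    s=cams.snapshot(n); cv2.imwrite(f"pics/a_{n}.png",s["frame"][:,:,::-1]); print(n,s["camera_matrix"],s["R"],s["t"])
E
```

```text
pics
{'clock': 0.0, 'joint_pos': array([-4.81791482e+01,  2.05904944e+01,  6.33885703e-01, -1.96878661e-02,
       -7.01336110e+01, -1.65068708e+01]), 'qvel': array([-0.06171788,  0.17346167,  0.10227691, -0.01525675,  0.03169246,
       -0.02007612]), 'tau': array([ 6.81620240e-04, -5.82713270e+01,  2.93075609e+01,  6.99726373e+00,
        7.39057374e-03, -2.01829639e-04]), 'tool_pos': array([ 0.2883894 , -0.60976747,  0.22563549]), 'orientation': array([ 1.79908240e+02, -7.89150773e-03, -1.54692718e+02]), 'force': array([-1.84732749,  0.20175267, -1.00707945]), 'moment': array([ 0.03238983, -0.02458419,  0.06893079]), 'opening': 0.0876425407415879}
scene [[512.46027639   0.         324.80879372]
 [  0.         512.46027639 200.40901951]
 [  0.           0.           1.        ]] [[-0.87691432  0.48047033  0.01302044]
 [ 0.36206236  0.67813772 -0.63956241]
 [-0.31612042 -0.55612723 -0.7686289 ]] [ 0.52864478 -0.21379777  1.4118651 ]
top [[384.25175098   0.         320.98164736]
 [  0.         384.25175098 199.72785377]
 [  0.           0.           1.        ]] [[ 0.0224484  -0.99927799  0.0306523 ]
 [-0.98661835 -0.02709582 -0.16077952]
 [ 0.16149398 -0.02663288 -0.98651426]] [0.05355522 0.64341268 0.66480169]
wrist [[309.70691629   0.         320.7671632 ]
 [  0.         309.70691629 198.5857121 ]
 [  0.           0.           1.        ]] [[-4.27389931e-01  9.04067046e-01  7.89259774e-04]
 [ 8.60038955e-01  4.06306599e-01  3.08622656e-01]
 [ 2.78694891e-01  1.32581010e-01 -9.51184227e-01]] [ 0.6741154  -0.03928228  0.39168153]
```

View pics/a_scene.png

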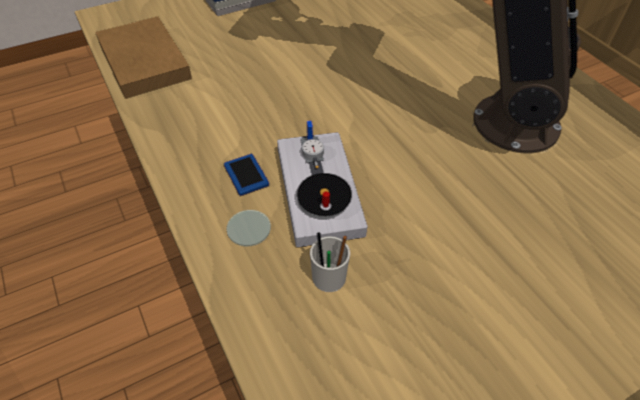

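View pics/a_top.png

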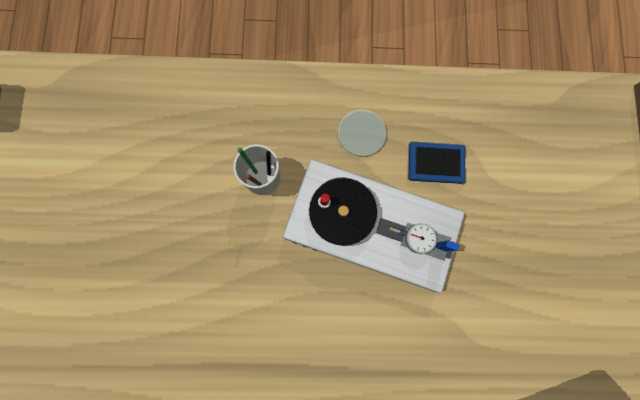

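View pics/a_wrist.png

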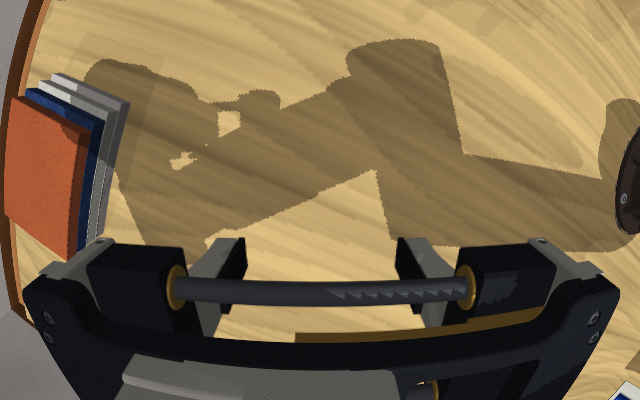

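```bash
cat > h.py <<'E'
import numpy as np,cv2
from plant import sensors,cams,job
def ray(s,u,v,z):
    K=s["camera_matrix"];R=s["R"];t=s["t"]
    d=R.T@np.linalg.inv(K)@np.array([u,v,1.]);c=-R.T@t
    return c+d*(z-c[2])/d[2]
def proj(s,X):
    K=s["camera_matrix"];p=K@(s["R"]@np.asarray(X,float)+s["t"]);return p[:2]/p[2]
def crop(name,c,hw,hh,k,fn,s=None):
    s=s or cams.snapshot(name);u,v=map(int,c)
    f=s["frame"][max(0,v-hh):v+hh,max(0,u-hw):u+hw,::-1]
    cv2.imwrite("pics/"+fn,cv2.resize(f,None,fx=k,fy=k,interpolation=cv2.INTER_CUBIC));return s
E
python3 - <<'E'
from h import *
s=crop("top",(375,225),100,75,4,"b_top.png")
crop("scene",(320,190),80,60,5,"b_scene.png")
E
```

```text
(no output)
```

View pics/b_top.png

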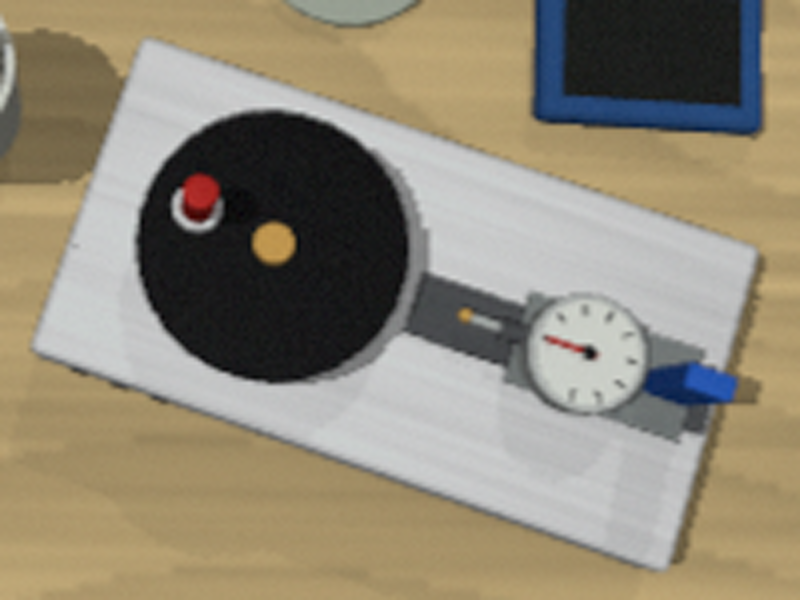

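View pics/b_scene.png

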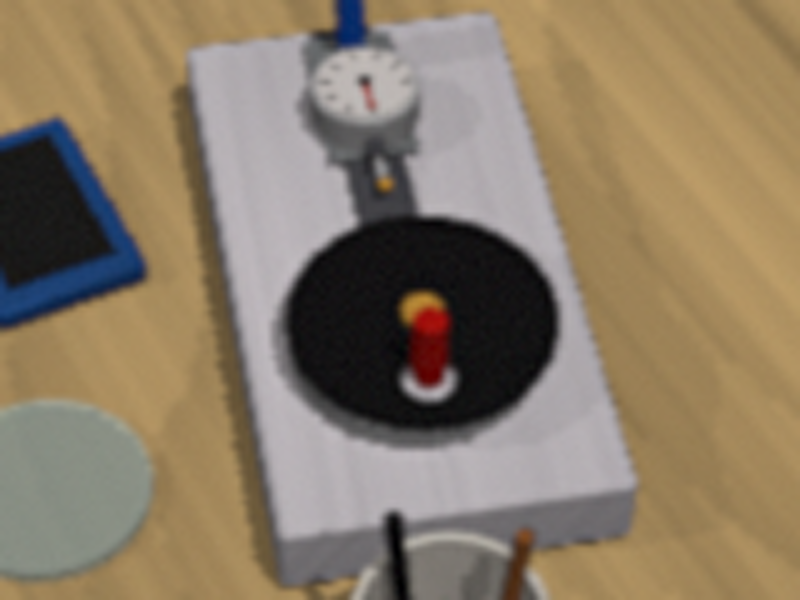

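```bash
cat > fit.py <<'E'
from h import *
from scipy.optimize import least_squares
T=cams.snapshot("top");S=cams.snapshot("scene")
def world(p,P):
    x,y,a=p[:3];c,s_=np.cos(a),np.sin(a)
    return np.array([x+c*P[0]-s_*P[1],y+s_*P[0]+c*P[1],P[2]])
def pts(p):
    sl,k=p[3],p[4]; gy=p[5]  # gy: sled_grip local y
    kx,ky=.038*np.cos(k),.065+.038*np.sin(k)
    L=[(T,(311.8,160),(.08,.155,.048)),(T,(464.5,212),(.08,-.155,.048)),(T,(441.3,292.5),(-.08,-.155,.048)),(T,(283.8,237.5),(-.08,.155,.048)),
    (T,(343.5,210.8),(0,.065,.079)),(T,(325.8,196),(kx,ky,.117)),(T,(453.3,245.5),(0,gy,.112)),(T,(422,238.3),(0,gy+.044,.076)),(T,(391.5,228.8),(0,gy+.1,.062)),
    (S,(295.6,238),(.08,.155,.048)),(S,(366.4,227.4),(-.08,.155,.048)),(S,(338.4,133),(-.08,-.155,.048)),(S,(278,140),(.08,-.155,.048)),
    (S,(324.4,194),(0,.065,.075)),(S,(326.4,193.6),(kx,ky,.117)),(S,(312.8,146.4),(0,gy+.044,.076)),(S,(316.8,166.8),(0,gy+.1,.062))]
    return L
def res(p): return np.concatenate([ (proj(s,world(p,P))-np.array(uv)) for s,uv,P in pts(p)])
best=None
for k0 in np.arange(0,6.3,.8):
  for a0 in (-.5,.5,0):
    r=least_squares(res,[.6,0,a0,0,k0,-.12],loss='soft_l1')
    if best is None or r.cost<best.cost: best=r
p=best.x;print(p,np.degrees(p[2]),np.degrees(p[4]),best.cost);print(best.fun.reshape(-1,2).round(1))
print("grip",world(p,(0,p[5],.097)),"axis",world(p,(0,.065,.075)),"knob",world(p,(.038*np.cos(p[4]),.065+.038*np.sin(p[4]),.097)))
E
python3 fit.py
```

```text
[ 0.59994734 -0.03164688 -0.31496077 -2.1368623   1.41679244 -0.1289442 ] -18.045922849334445 81.17622724626892 12.050979551151405
[[-1.1 -2.9]
 [ 1.2 -0.8]
 [ 0.6  1. ]
 [-2.3 -1. ]
 [-0.3 -0.9]
 [-0.4  0.3]
 [ 0.2 -0.1]
 [ 0.5 -0.3]
 [-0.4 -0.6]
 [ 0.2 -0.5]
 [ 2.2 -0.4]
 [ 1.2 -1.7]
 [-0.6 -1.3]
 [ 0.6 -1.1]
 [-0.6 -0. ]
 [ 0.6 -0.3]
 [ 0.7 -0.1]]
grip [ 0.56000311 -0.15424813  0.097     ] axis [0.62008299 0.03015567 0.075     ] knob [0.63725758 0.06405307 0.097     ]
```

```bash
cat >> h.py <<'E'
from scipy.spatial.transform import Rotation as Ro
def rel(frm,yaw,to,dyaw=0):
    R=Ro.from_euler('xyz',[180,0,yaw],degrees=True)
    print("shift cm",(R.inv().apply(np.array(to)-np.array(frm))*100).round(2),"wz",round(-np.radians(dyaw),4))
def wproj(s,X):
    K=s["camera_matrix"];p=s["R"]@np.asarray(X,float)+s["t"];r=np.hypot(p[0],p[1]);th=np.arctan2(r,p[2])
    return np.array([K[0,2],K[1,2]])+K[0,0]*th*p[:2]/r
def wray(s,u,v,z):
    K=s["camera_matrix"];d=np.array([u-K[0,2],v-K[1,2]]);r=np.hypot(*d);th=r/K[0,0]
    q=np.array([*(np.sin(th)*d/r),np.cos(th)]);R=s["R"];c=-R.T@s["t"];w=R.T@q
    return c+w*(z-c[2])/w[2]
E
python3 - <<'E'
from h import *
s=np.array([.289,-.61,.227]);rel(s,-154.69,(.56,-.154,.16),46.65)
E
```

```text
shift cm [-43.99  29.64   6.7 ] wz -0.8142
```

Request:
move_arm([
  [8.76, -4.5, 3, 0.3, 0, 0, -0.1],
  [8.76, -9, 6, 1, 0, 0, -0.2],
  [8.76, -13.5, 9, 1.5, 0, 0, -0.3],
  [8.76, -18, 12, 2, 0, 0, -0.4],
  [8.76, -22.5, 15, 2.5, 0, 0, -0.5],
  [8.76, -27, 18, 3, 0, 0, -0.6],
  [8.76, -31.5, 21, 3.5, 0, 0, -0.7],
  [8.76, -36, 24, 4, 0, 0, -0.814],
])

```text
clock: 1.35
tool_pos: [0.5122, -0.2377, 0.1867]
orientation: [-180.0, 0.0, -107.8]
force: [0.5, -1.4, -0.5]
opening: 0.088
```

```bash
python3 - <<'E'
from h import *
R=Ro.from_euler('xyz',[180,0,-154.69],degrees=True)
print(R.apply([-.36,.24,.04])+[.289,-.61,.227])
c=R.apply([-.36,.24,.04])+[.289,-.61,.227]
rel(c,-154.69+46.64,(.56,-.154,.15))
E
```

```text
[ 0.51183911 -0.23913246  0.187     ]
shift cm [-9.59 -1.94  3.7 ] wz -0.0
```

Request:
move_arm([
  [8.76, -3, -0.6, 1, 0, 0, 0],
  [8.76, -6, -1.2, 2, 0, 0, 0],
  [8.76, -9.6, -1.9, 3.5, 0, 0, 0],
  [8.76, -9.6, -1.9, 3.5, 0, 0, 0],
  [8.76, -9.6, -1.9, 3.5, 0, 0, 0],
  [8.76, -9.6, -1.9, 3.5, 0, 0, 0],
  [8.76, -9.6, -1.9, 3.5, 0, 0, 0],
  [8.76, -9.6, -1.9, 3.5, 0, 0, 0],
])

```text
clock: 2.35
tool_pos: [0.5591, -0.1544, 0.1519]
orientation: [-180.0, 0.0, -108.1]
force: [-0.2, 0.6, 0.2]
opening: 0.0878
```

```bash
python3 - <<'E'
from h import *
o=sensors.get_obs();print(o["tool_pos"],o["orientation"],o["joint_pos"])
s=cams.snapshot("wrist");cv2.imwrite("pics/c_wrist.png",s["frame"][:,:,::-1])
for n,X in dict(tab=(.56,-.1542,.112),axis=(.6201,.0302,.079),tcp=o["tool_pos"]).items(): print(n,wproj(s,X))
crop("top",(375,225),100,75,4,"c_top.png")
E
```

```text
[ 0.55908657 -0.15438996  0.15185017] [-1.79976735e+02  8.18188931e-03 -1.08091127e+02] [ 3.87366996e+00  1.50926464e+01 -1.75054321e+01  1.32251132e-03
 -5.73772851e+01 -2.19655110e+01]
tab [319.9843542  225.59868795]
axis [320.43458286 373.03112998]
tcp [321.17232786 251.77977725]
```

View pics/c_wrist.png

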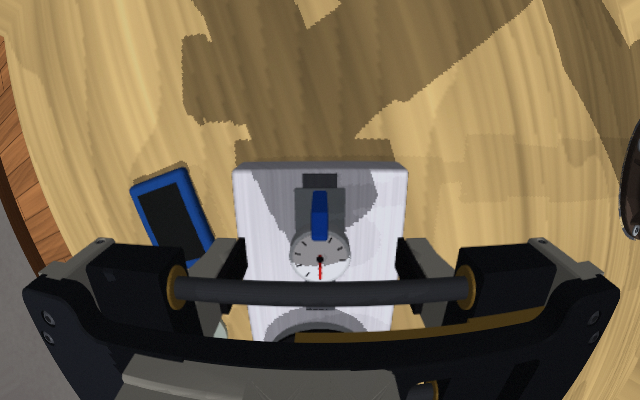

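View pics/c_top.png

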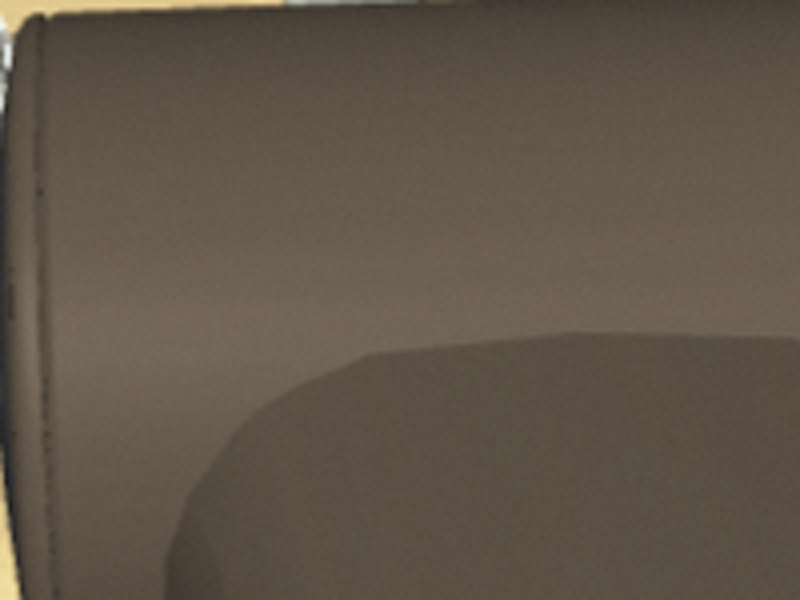

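Request:
move_arm([
  [8.76, 0, 0, 2, 0, 0, 0],
  [8.76, 0, 0, 4, 0, 0, 0],
  [8.76, 0, 0, 6, 0, 0, 0],
  [8.76, 0, 0, 7.1, 0, 0, 0],
  [3, 0, 0, 7.1, 0, 0, 0],
  [0.5, 0, 0, 7.1, 0, 0, 0],
  [0.5, 0, 0, 7.1, 0, 0, 0],
  [0.5, 0, 0, 7.1, 0, 0, 0],
])

```text
clock: 3.45
tool_pos: [0.5595, -0.1539, 0.0811]
orientation: [-179.9, 0.0, -108.0]
force: [-0.0, 0.8, -0.2]
opening: 0.0533
```

```bash
python3 - <<'E'
from h import *
o=sensors.get_obs();print(o["tool_pos"],o["orientation"],o["force"])
s=crop("wrist",(320,250),80,60,5,"d_wrist.png");crop("scene",(320,165),60,45,6,"d_scene.png")
E
```

```text
[ 0.55951278 -0.15390124  0.08111841] [-1.79948418e+02  1.84067437e-02 -1.08045908e+02] [-0.00511288  0.77621923 -0.16566049]
```

View pics/d_wrist.png

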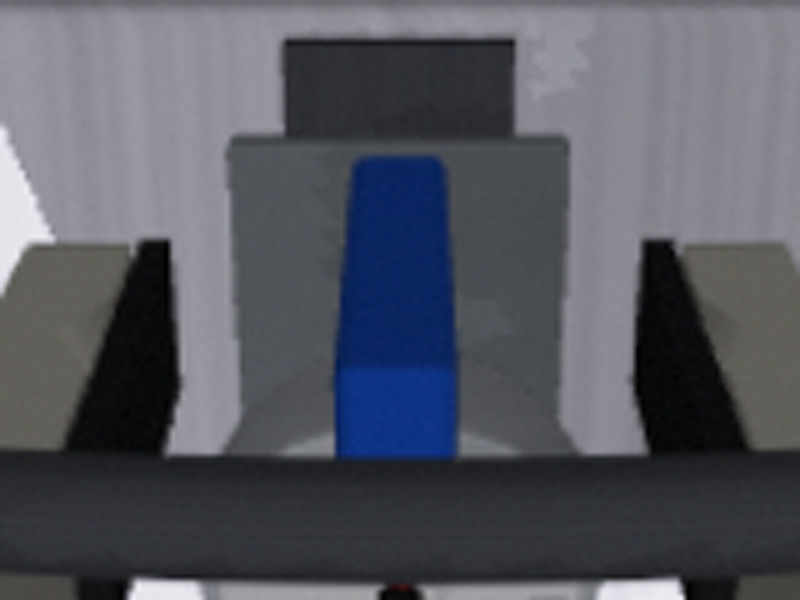

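View pics/d_scene.png

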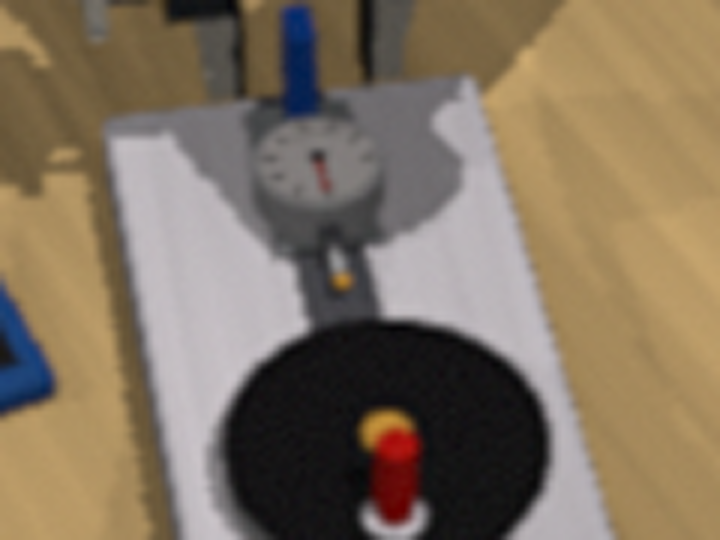

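Request:
move_arm([
  [0.5, 0, 0, 0, 0, 0, 0],
  [0.5, 0, 0, 0, 0, 0, 0],
  [0.5, 0, 0, 0, 0, 0, 0],
  [0.5, 0, 0, 0, 0, 0, 0],
  [0.5, 0, 0, 0, 0, 0, 0],
  [0.5, 0, 0, 0, 0, 0, 0],
  [0.5, 0, 0, 0, 0, 0, 0],
  [0.5, 0, 0, 0, 0, 0, 0],
])

```text
clock: 4.55
tool_pos: [0.5604, -0.1542, 0.0807]
orientation: [-179.9, 0.0, -108.0]
force: [4.6, -2.6, -3.8]
opening: 0.0117
```

Request:
move_arm([
  [0.5, -0.6, 0, 0, 0, 0, 0],
  [0.5, -1.2, 0, 0, 0, 0, 0],
  [0.5, -1.8, 0, 0, 0, 0, 0],
  [0.5, -2.4, 0, 0, 0, 0, 0],
  [0.5, -2.9, 0, 0, 0, 0, 0],
  [0.5, -3.3, 0, 0, 0, 0, 0],
  [0.5, -3.6, 0, 0, 0, 0, 0],
  [0.5, -3.6, 0, 0, 0, 0, 0],
])

```text
clock: 5.55
tool_pos: [0.5712, -0.1209, 0.0808]
orientation: [-179.9, -0.1, -108.0]
force: [3.9, -9.2, -3.7]
opening: 0.012
```

```bash
cat > look.py <<'E'
import sys
from h import *
n=sys.argv[1]
o=sensors.get_obs();print(o["clock"],o["tool_pos"],o["orientation"],o["force"])
s=cams.snapshot("wrist");cv2.imwrite(f"pics/{n}_wrist.png",s["frame"][:,:,::-1]);crop("scene",(320,165),60,45,8,n+"_scene.png")
E
python3 look.py e
```

```text
5.55 [ 0.57119649 -0.12089522  0.08075098] [-1.79908981e+02 -6.55884551e-02 -1.08030782e+02] [ 3.85611378 -9.18502331 -3.74225356]
```

View pics/e_wrist.png

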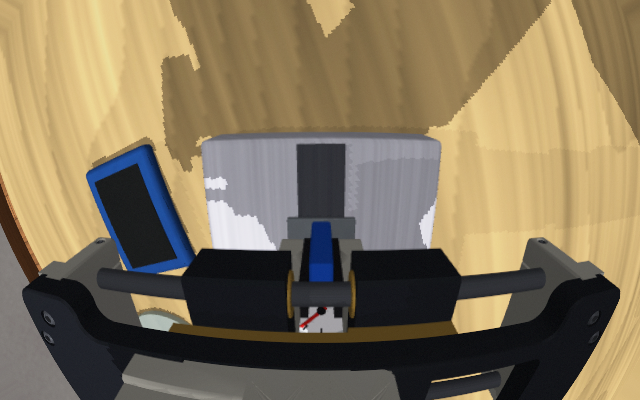

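View pics/e_scene.png

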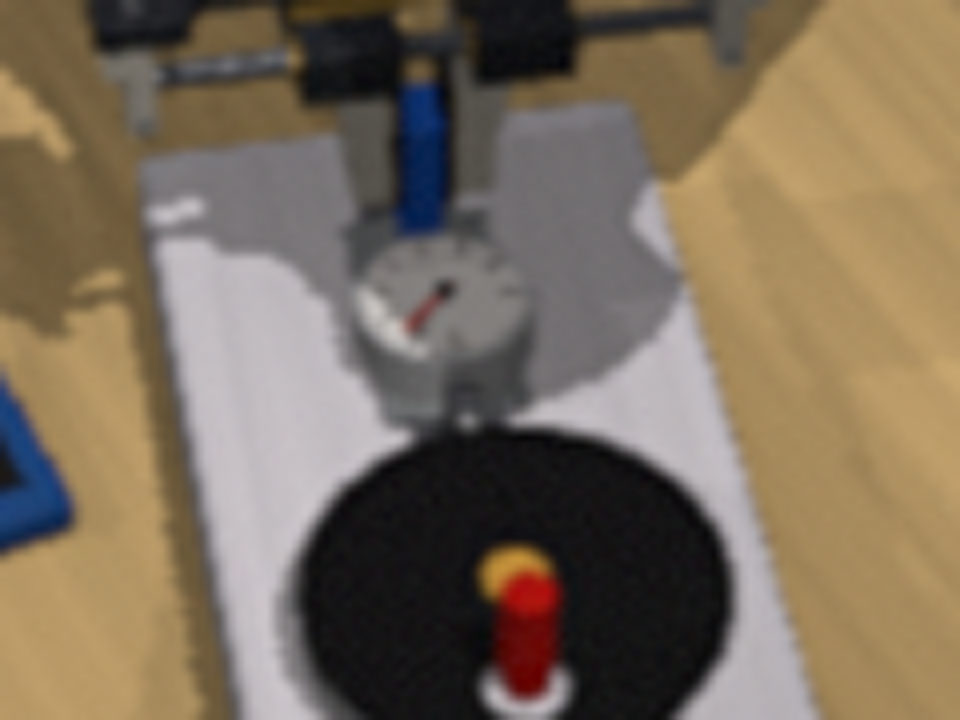

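```bash
cat >> h.py <<'E'
def needle(s,hub,tip,wr=False,z=.077):
    f=wray if wr else ray
    d=(f(s,*tip,z)-f(s,*hub,z))[:2]
    a=np.radians(71.95)-np.arctan2(d[1],d[0]);a%=2*np.pi
    return a,a/.3,np.hypot(*d)*1000
E
cat > t.py <<'E'
from h import *
E
python3 - <<'E'
from h import *
S=cams.snapshot("scene");W=cams.snapshot("wrist")
print(needle(S,(260+446/8,120+288/8),(260+408/8,120+330/8)))
print(needle(W,(321,310),(302,328),True))
crop("wrist",(320,320),40,30,16,"f_w.png",W)
E
```

```text
(np.float64(0.7474899460421925), np.float64(2.491633153473975), np.float64(20.53646546643241))
(np.float64(0.671731830322663), np.float64(2.2391061010755435), np.float64(20.872652908330394))
```

View pics/f_w.png

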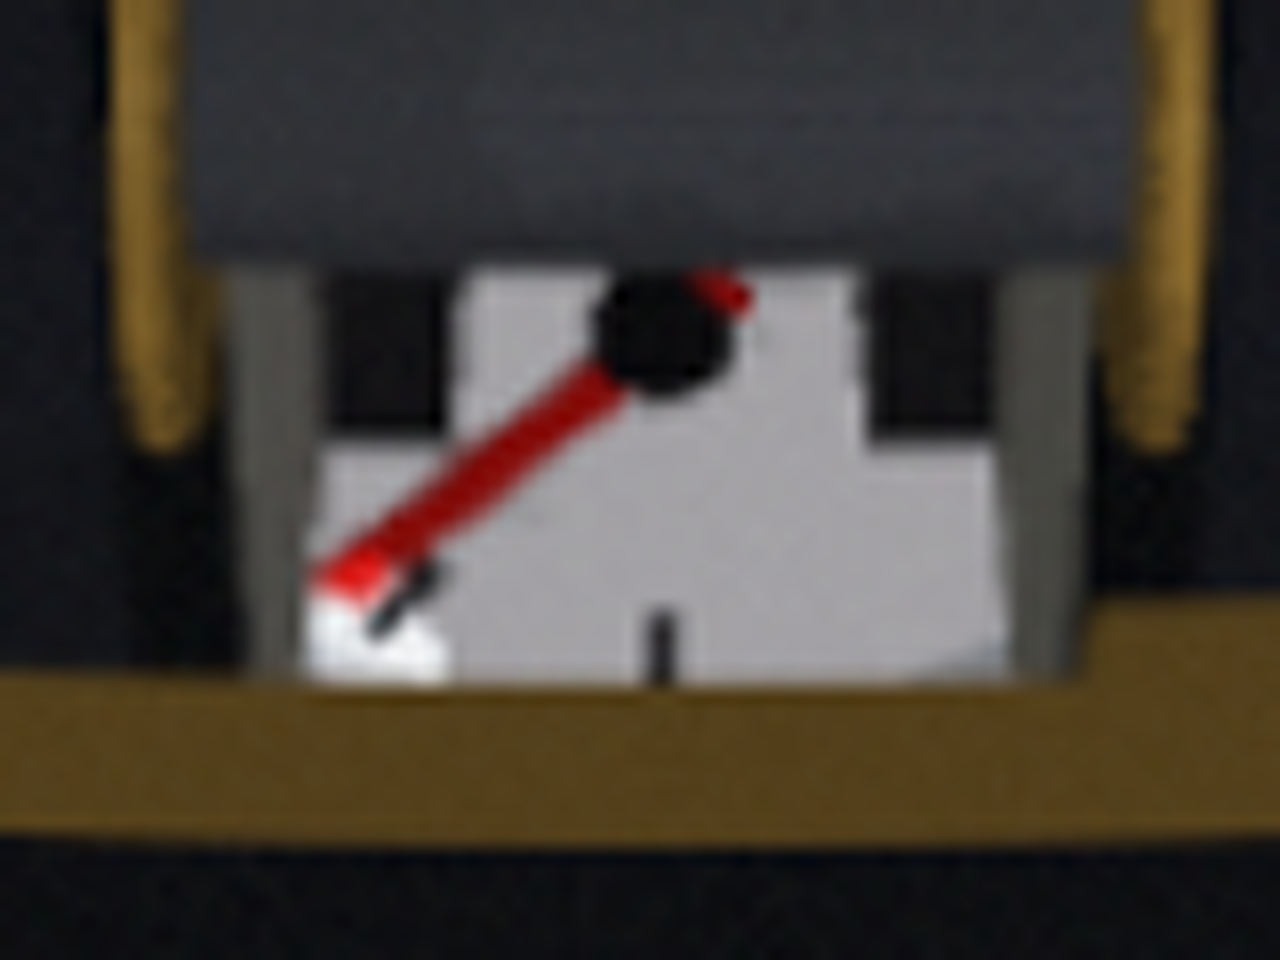

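Request:
move_arm([
  [0.5, -0.1, 0, 0, 0, 0, 0],
  [0.5, -0.2, 0, 0, 0, 0, 0],
  [0.5, -0.3, 0, 0, 0, 0, 0],
  [0.5, -0.4, 0, 0, 0, 0, 0],
  [0.5, -0.5, 0, 0, 0, 0, 0],
  [0.5, -0.5, 0, 0, 0, 0, 0],
  [0.5, -0.5, 0, 0, 0, 0, 0],
  [0.5, -0.5, 0, 0, 0, 0, 0],
])

```text
clock: 6.75
tool_pos: [0.5726, -0.1166, 0.0808]
orientation: [-179.9, -0.1, -108.0]
force: [3.4, -11.3, -1.9]
opening: 0.0119
```

```bash
python3 look.py g; python3 -c "
from h import *
crop('wrist',(320,320),40,30,16,'g_w.png')"
```

```text
6.75 [ 0.57256399 -0.11661768  0.08079976] [-1.79917101e+02 -8.91589516e-02 -1.08046619e+02] [  3.37897988 -11.28565492  -1.89523008]
```

View pics/g_w.png

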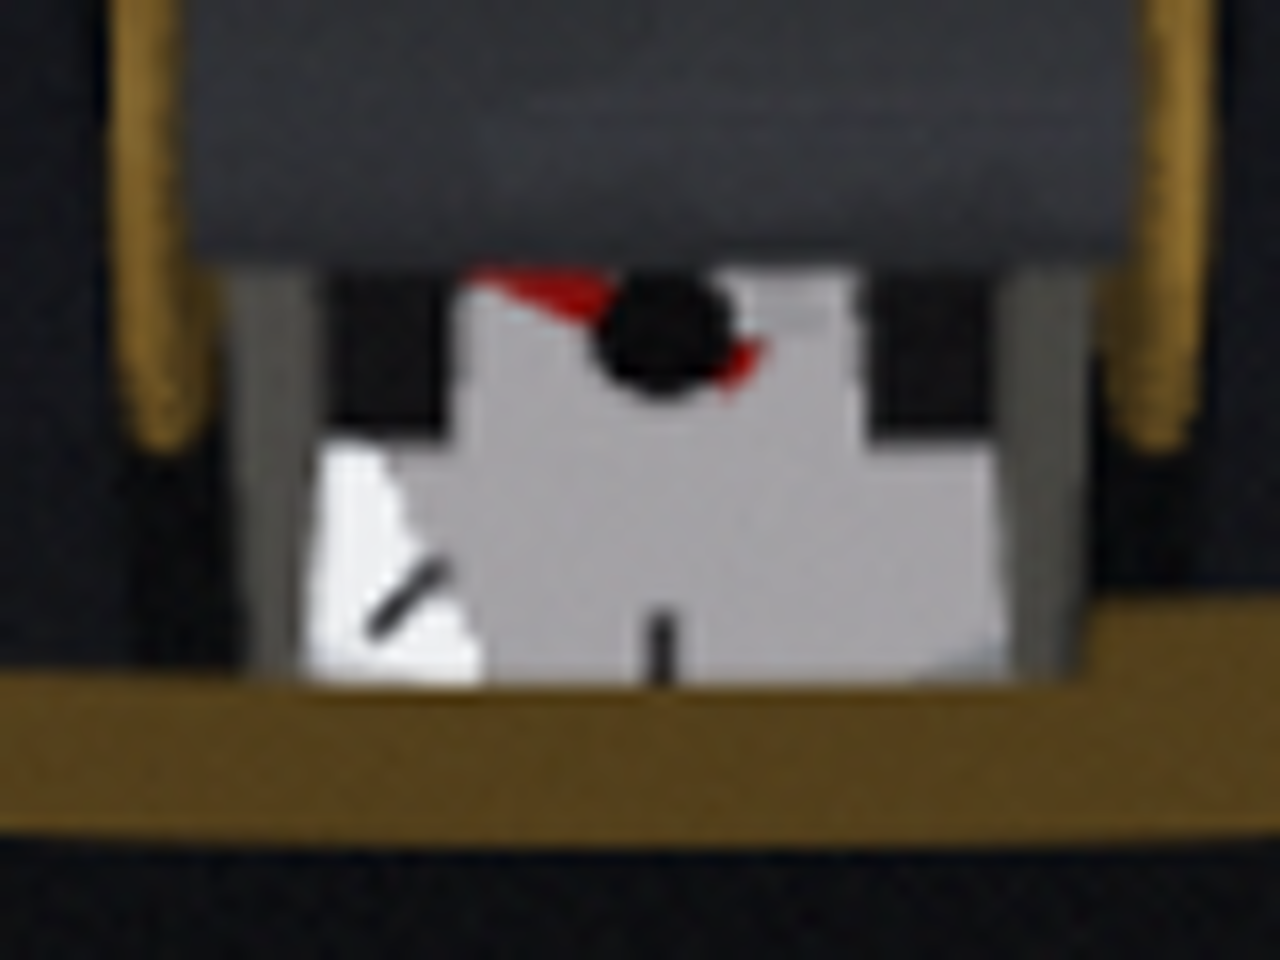

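View pics/g_scene.png

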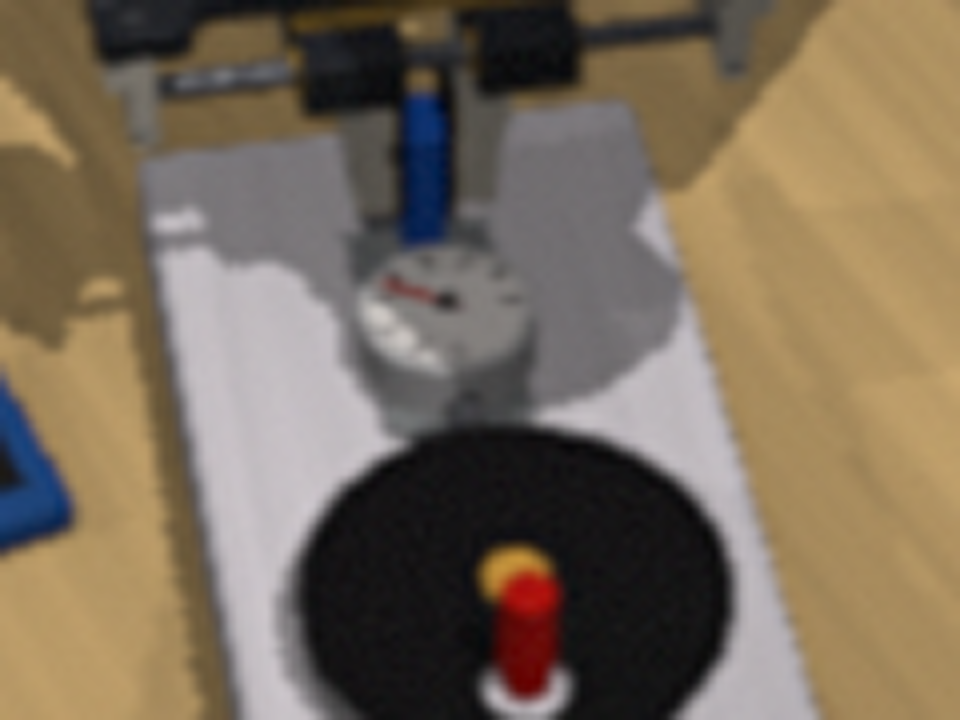

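```bash
python3 - <<'E'
from h import *
S=cams.snapshot("scene");W=cams.snapshot("wrist")
print(needle(S,(260+446/8,120+300/8),(260+390/8,120+284/8)))
print(needle(W,(280+662/16,290+330/16),(280+540/16,290+288/16),True))
E
```

```text
(np.float64(2.1245137641109153), np.float64(7.081712547036385), np.float64(17.824955897530707))
(np.float64(1.989426714896986), np.float64(6.631422382989953), np.float64(5.447987601076059))
```

Request:
move_arm([
  [0.5, -0.04, 0, 0, 0, 0, 0],
  [0.5, -0.08, 0, 0, 0, 0, 0],
  [0.5, -0.12, 0, 0, 0, 0, 0],
  [0.5, -0.12, 0, 0, 0, 0, 0],
  [0.5, -0.12, 0, 0, 0, 0, 0],
  [0.5, -0.12, 0, 0, 0, 0, 0],
  [0.5, -0.12, 0, 0, 0, 0, 0],
  [0.5, -0.12, 0, 0, 0, 0, 0],
])

```text
clock: 8.0
tool_pos: [0.5729, -0.1156, 0.0808]
orientation: [-179.9, -0.1, -108.0]
force: [3.4, -11.5, -3.3]
opening: 0.012
```

```bash
python3 look.py i
```

```text
8.0 [ 0.5728661  -0.11555529  0.0807553 ] [-1.79922318e+02 -9.66117237e-02 -1.08047807e+02] [  3.37127226 -11.52405974  -3.34020309]
```

View pics/i_scene.png

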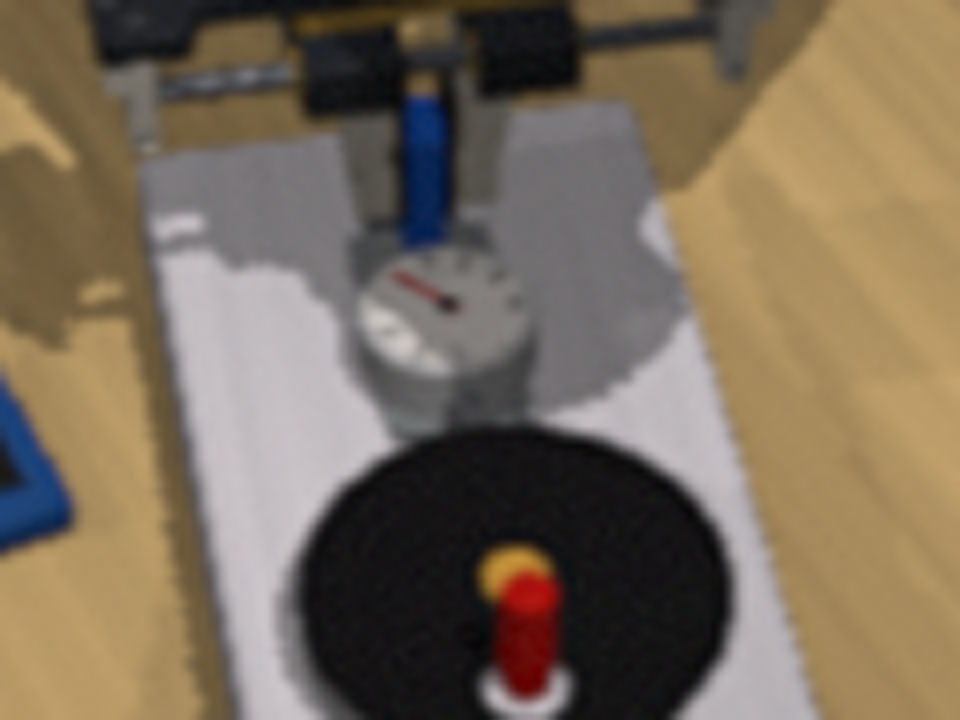

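```bash
python3 - <<'E'
from h import *
S=cams.snapshot("scene")
print(needle(S,(260+448/8,120+302/8),(260+394/8,120+272/8)))
R=Ro.from_euler('xyz',[180,0,-108.05],degrees=True)
c=np.array([.51184,-.23913,.187])+R.apply([-.096-.036-.005-.0012+.001,-.019,.106]);print(c)
c2=c+[0,0,.07];print(R.apply([0,1,0]))
rel(c2,-108.05,(.6373,.0641,.15))
E
```

```text
(np.float64(2.4051645089665445), np.float64(8.017215029888483), np.float64(20.255549747344446))
[ 0.57241593 -0.11456918  0.081     ]
[-9.50786486e-01  3.09846830e-01  1.22464680e-16]
shift cm [-19.    -0.63   0.1 ] wz -0.0
```

Request:
move_arm([
  [0.5, 0.05, 0, 0, 0, 0, 0],
  [0.5, 0.1, 0, 0, 0, 0, 0],
  [2, 0.1, 0, 0, 0, 0, 0],
  [4, 0.1, 0, 0, 0, 0, 0],
  [6, 0.1, 0, 0, 0, 0, 0],
  [7, 0.1, 0, -1, 0, 0, 0],
  [7, 0.1, 0, -3.5, 0, 0, 0],
  [7, 0.1, 0, -7, 0, 0, 0],
])

```text
clock: 9.15
tool_pos: [0.5714, -0.1147, 0.1512]
orientation: [179.9, -0.0, -108.0]
force: [1.2, 0.4, 0.3]
opening: 0.0645
```

```bash
python3 look.py j
```

```text
9.15 [ 0.57144891 -0.11469558  0.15124961] [ 1.79918692e+02 -3.38580464e-02 -1.08044895e+02] [1.18621632 0.41440463 0.34603419]
```

View pics/j_scene.png

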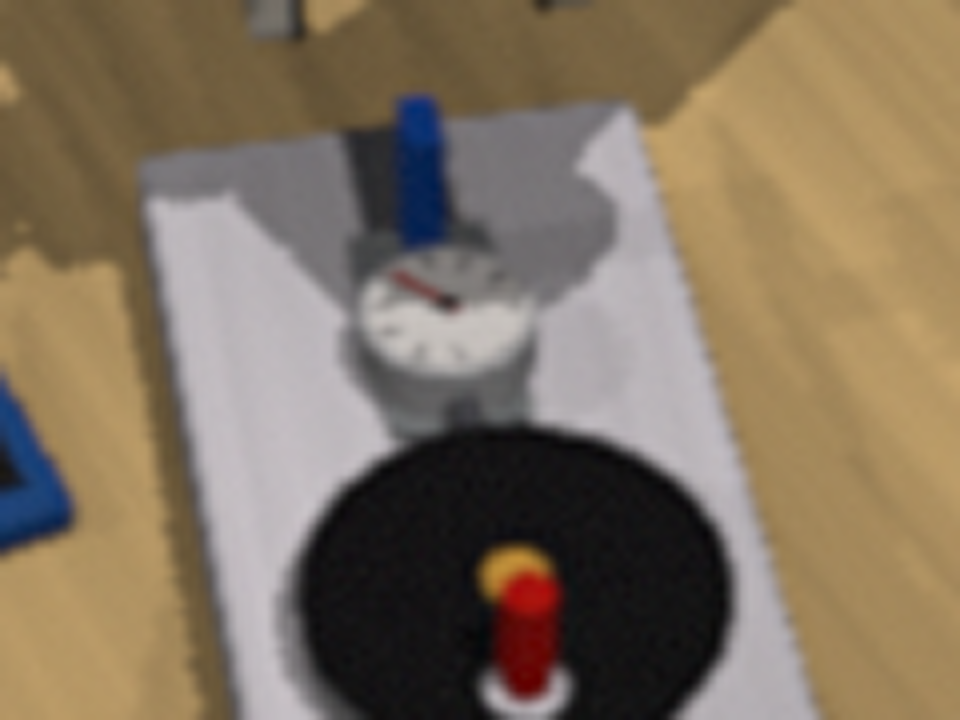

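View pics/j_wrist.png

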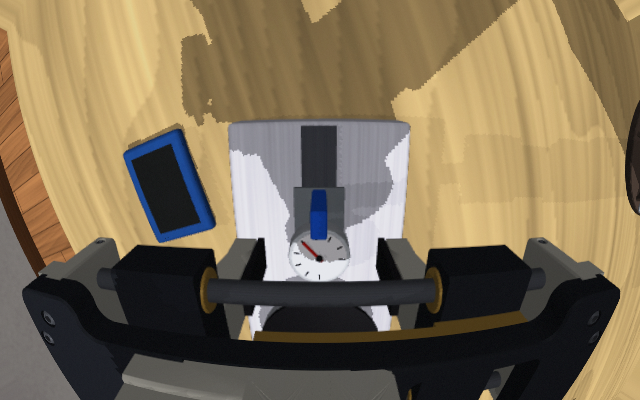

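Request:
move_arm([
  [6, -4, -0.1, 0, 0, 0, 0],
  [6, -8, -0.3, 0, 0, 0, 0],
  [6, -12, -0.4, 0, 0, 0, 0],
  [6, -16, -0.5, 0, 0, 0, 0],
  [6, -19, -0.6, 0, 0, 0, 0],
  [6, -19, -0.6, 0, 0, 0, 0],
  [6, -19, -0.6, 0, 0, 0, 0],
  [6, -19, -0.6, 0, 0, 0, 0],
])

```text
clock: 10.25
tool_pos: [0.6363, 0.0632, 0.1507]
orientation: [180.0, -0.0, -108.1]
force: [-0.1, -0.7, -0.3]
opening: 0.0596
```

```bash
python3 look.py k; python3 - <<'E'
from h import *
s=cams.snapshot("wrist")
for X in [(.6373,.0641,.117),(.6201,.0302,.079)]: print(wproj(s,X))
E
```

```text
10.25 [0.63629161 0.06322633 0.15068829] [ 1.79995445e+02 -2.93438452e-03 -1.08100682e+02] [-0.05064532 -0.7073547  -0.33568658]
[320.22784552 229.98118457]
[327.9826791  163.97172255]
```

View pics/k_wrist.png

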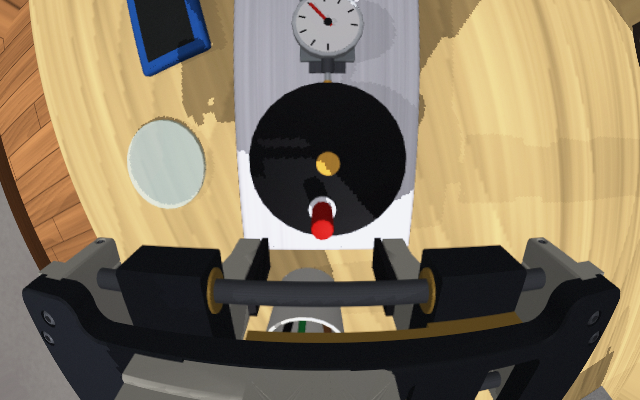

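View pics/k_scene.png

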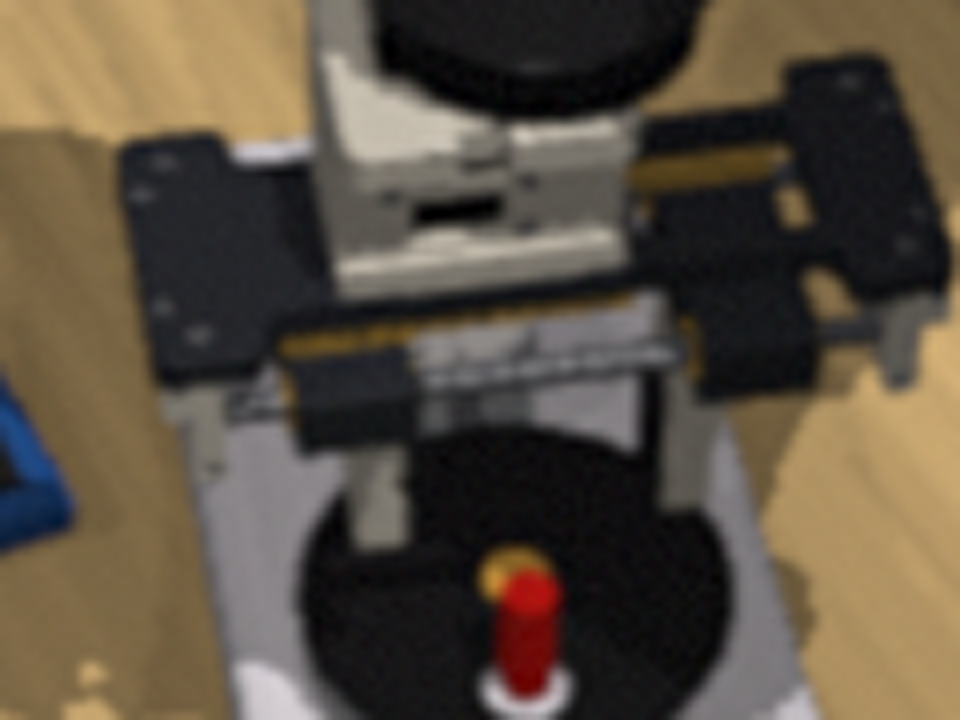

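```bash
python3 - <<'E'
from h import *
o=sensors.get_obs();s=cams.snapshot("wrist")
ax=np.array([.6201,.0302]);dial=np.array([.5863,-.0735,.077])
d=wray(s,328,21,.077);print("dial",d, (s["R"].T@-s["t"])-o["tool_pos"])
for z in (.085,.092,.097):
  for a in range(0,360,30):
    k=np.radians(a)-.315;X=np.array([*(ax+.038*np.array([np.cos(k),np.sin(k)])),z])
    s2=dict(s);s2["t"]=-s["R"]@(-s["R"].T@s["t"]+X-o["tool_pos"])
    print(z,a,wproj(s2,d).round(0),end=' ')
  print()
E
```

```text
dial [ 0.58648103 -0.07319719  0.077     ] [-0.02583903 -0.07944731  0.15839093]
0.085 0 [392.  57.] 0.085 30 [383.  23.] 0.085 60 [356.  -2.] 0.085 90 [321. -11.] 0.085 120 [285.  -2.] 0.085 150 [259.  23.] 0.085 180 [250.  57.] 0.085 210 [259.  91.] 0.085 240 [285. 116.] 0.085 270 [321. 125.] 0.085 300 [356. 116.] 0.085 330 [383.  91.] 
0.092 0 [389.  59.] 0.092 30 [380.  26.] 0.092 60 [355.   2.] 0.092 90 [321.  -7.] 0.092 120 [286.   2.] 0.092 150 [261.  26.] 0.092 180 [252.  59.] 0.092 210 [262.  92.] 0.092 240 [287. 116.] 0.092 270 [321. 124.] 0.092 300 [355. 116.] 0.092 330 [380.  92.] 
0.097 0 [387.  60.] 0.097 30 [379.  28.] 0.097 60 [354.   5.] 0.097 90 [321.  -4.] 0.097 120 [287.   5.] 0.097 150 [263.  28.] 0.097 180 [254.  60.] 0.097 210 [263.  92.] 0.097 240 [288. 115.] 0.097 270 [321. 124.] 0.097 300 [354. 115.] 0.097 330 [378.  92.]
```

```bash
python3 - <<'E'
from h import *
o=sensors.get_obs();s=cams.snapshot("wrist")
k=wray(s,322,229,.117);print(k)
R=Ro.from_euler('xyz',[180,0,-108.05],degrees=True)
c=np.array([.57242,-.11457,.151])+R.apply([-.19,-.006,0]);print("cmd",c,o["tool_pos"])
rel(o["tool_pos"],-108.05,k)
E
```

```text
[0.63601827 0.0639733  0.117     ]
cmd [0.63699562 0.06422035 0.151     ] [0.63646031 0.06345441 0.15073585]
shift cm [-0.04  0.06  3.37] wz -0.0
```

Centred within a millimetre; descend and close on the knob.

Request:
move_arm([
  [5, 0, 0, 2, 0, 0, 0],
  [5, 0, 0.05, 4, 0, 0, 0],
  [5, 0, 0.05, 5.5, 0, 0, 0],
  [4, 0, 0.05, 6.1, 0, 0, 0],
  [1, 0, 0.05, 6.1, 0, 0, 0],
  [1, 0, 0.05, 6.1, 0, 0, 0],
  [1, 0, 0.05, 6.1, 0, 0, 0],
  [1, 0, 0.05, 6.1, 0, 0, 0],
])

```text
clock: 11.5
tool_pos: [0.6363, 0.0643, 0.0902]
orientation: [-180.0, 0.0, -108.0]
force: [-0.9, 1.4, 2.7]
opening: 0.0149
```

```bash
python3 - <<'E'
from h import *
R=Ro.from_euler('xyz',[180,0,-108.05],degrees=True)
c=np.array([.63700,.06422,.151])+R.apply([0,.0005,.061]);print("cmd",c)
ax=np.array([.6201,.0302]);v=c[:2]-ax;print("radius",np.hypot(*v),"local ang",np.degrees(np.arctan2(v[1],v[0]))+18.05)
E
```

```text
cmd [0.63652461 0.06437492 0.09      ]
radius 0.0379169236297296 local ang 82.38087192334302
```

```bash
cat > arc.py <<'E'
import sys,numpy as np
a0,a1=map(float,sys.argv[1:3]);n=int(sys.argv[3]) if len(sys.argv)>3 else 8
r=3.8
for i in range(1,9):
    a=np.radians(a0+(a1-a0)*min(i/n,1));b=np.radians(a0)
    print([1,round(-r*(np.sin(a)-np.sin(b)),2),round(-r*(np.cos(a)-np.cos(b)),2),0,0,0,0],end=', ')
E
python3 arc.py 82.4 22.4 7
```

```text
[1, np.float64(0.12), np.float64(-0.56), 0, 0, 0, 0], [1, np.float64(0.32), np.float64(-1.09), 0, 0, 0, 0], [1, np.float64(0.59), np.float64(-1.58), 0, 0, 0, 0], [1, np.float64(0.94), np.float64(-2.03), 0, 0, 0, 0], [1, np.float64(1.35), np.float64(-2.43), 0, 0, 0, 0], [1, np.float64(1.81), np.float64(-2.76), 0, 0, 0, 0], [1, np.float64(2.32), np.float64(-3.01), 0, 0, 0, 0], [1, np.float64(2.32), np.float64(-3.01), 0, 0, 0, 0],
```

Request:
move_arm([
  [1, 0.12, -0.56, 0, 0, 0, 0],
  [1, 0.32, -1.09, 0, 0, 0, 0],
  [1, 0.59, -1.58, 0, 0, 0, 0],
  [1, 0.94, -2.03, 0, 0, 0, 0],
  [1, 1.35, -2.43, 0, 0, 0, 0],
  [1, 1.81, -2.76, 0, 0, 0, 0],
  [1, 2.32, -3.01, 0, 0, 0, 0],
  [1, 2.32, -3.01, 0, 0, 0, 0],
])

```text
clock: 12.5
tool_pos: [0.658, 0.0322, 0.0902]
orientation: [-180.0, -0.0, -108.1]
force: [-1.9, -0.6, 4.8]
opening: 0.0154
```

```bash
cat > rd.py <<'E'
import sys
from h import *
n=sys.argv[1]
o=sensors.get_obs();s=cams.snapshot("wrist")
v=o["tool_pos"][:2]-np.array([.6201,.0302])
print("clk",o["clock"],"r",np.hypot(*v).round(4),"ang",(np.degrees(np.arctan2(v[1],v[0]))+18.05).round(1),"F",o["force"].round(1))
d=np.array([.5865,-.0732,.077]);p=wproj(s,d);print(p)
# polar unwarp of dial around d: red score vs. needle angle
f=s["frame"].astype(np.float32)
if p[1]>0:
    # refine the hub is skipped; sample red along radius
    sc=[]
    A=np.arange(0,360,1)
    for a in A:
        h=np.radians(71.95-a);t=0
        for r in np.arange(.005,.0205,.0005):
            q=wproj(s,d+[r*np.cos(h),r*np.sin(h),0])
            px=cv2.getRectSubPix(f,(1,1),tuple(map(float,q)))[0,0]
            t+=max(0,px[0]-(px[1]+px[2])/2)
        sc.append(t)
    sc=np.array(sc);i=sc.argmax();w=(np.arange(i-8,i+9))%360
    ww=sc[w]-sc[w].min();m=A[i]+(ww*np.arange(-8,9)).sum()/ww.sum()
    print("needle deg",m.round(1),"rad",np.radians(m).round(3),"mm",(np.radians(m)/.3).round(2),sc.max())
u,vv=map(int,p)
u0=max(0,u-40);v0=max(0,vv-30)
cv2.imwrite(f"pics/{n}.png",cv2.resize(s["frame"][v0:v0+60,u0:u0+80,::-1],None,fx=8,fy=8,interpolation=cv2.INTER_CUBIC))
E
python3 rd.py l
```

```text
clk 12.5 r 0.038 ang 21.1 F [-1.9 -0.6  4.8]
[385.55202716  34.81070476]
needle deg 184.1 rad 3.213 mm 10.71 6216.53173828125
```

View pics/l.png

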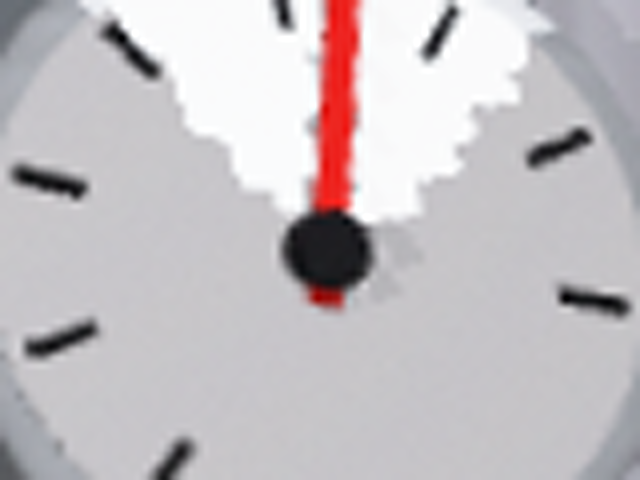

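```bash
sed -i 's/round(-r\*(np.sin(a)-np.sin(b)),2)/float(round(-r*(np.sin(a)-np.sin(b)),2))/;s/round(-r\*(np.cos(a)-np.cos(b)),2)/float(round(-r*(np.cos(a)-np.cos(b)),2))/' arc.py; python3 arc.py 22.4 82.4 7;echo; python3 arc.py 82.4 142.4 7
```

```text
[1, -0.51, 0.26, 0, 0, 0, 0], [1, -0.97, 0.58, 0, 0, 0, 0], [1, -1.38, 0.98, 0, 0, 0, 0], [1, -1.73, 1.43, 0, 0, 0, 0], [1, -2.0, 1.92, 0, 0, 0, 0], [1, -2.2, 2.45, 0, 0, 0, 0], [1, -2.32, 3.01, 0, 0, 0, 0], [1, -2.32, 3.01, 0, 0, 0, 0], 
[1, -0.03, 0.57, 0, 0, 0, 0], [1, 0.02, 1.13, 0, 0, 0, 0], [1, 0.15, 1.68, 0, 0, 0, 0], [1, 0.37, 2.21, 0, 0, 0, 0], [1, 0.66, 2.7, 0, 0, 0, 0], [1, 1.03, 3.13, 0, 0, 0, 0], [1, 1.45, 3.51, 0, 0, 0, 0], [1, 1.45, 3.51, 0, 0, 0, 0],
```

Request:
move_arm([
  [1, -0.51, 0.26, 0, 0, 0, 0],
  [1, -0.97, 0.58, 0, 0, 0, 0],
  [1, -1.38, 0.98, 0, 0, 0, 0],
  [1, -1.73, 1.43, 0, 0, 0, 0],
  [1, -2.0, 1.92, 0, 0, 0, 0],
  [1, -2.2, 2.45, 0, 0, 0, 0],
  [1, -2.32, 3.01, 0, 0, 0, 0],
  [1, -2.32, 3.01, 0, 0, 0, 0],
])

```text
clock: 13.55
tool_pos: [0.636, 0.0646, 0.0901]
orientation: [-180.0, 0.0, -108.0]
force: [-1.8, -1.5, 6.9]
opening: 0.0151
```

Request:
move_arm([
  [1, -0.03, 0.57, 0, 0, 0, 0],
  [1, 0.02, 1.13, 0, 0, 0, 0],
  [1, 0.15, 1.68, 0, 0, 0, 0],
  [1, 0.37, 2.21, 0, 0, 0, 0],
  [1, 0.66, 2.7, 0, 0, 0, 0],
  [1, 1.03, 3.13, 0, 0, 0, 0],
  [1, 1.45, 3.51, 0, 0, 0, 0],
  [1, 1.45, 3.51, 0, 0, 0, 0],
])

```text
clock: 14.55
tool_pos: [0.5982, 0.0613, 0.0901]
orientation: [-180.0, 0.0, -108.0]
force: [1.5, -3.2, 8.1]
opening: 0.0152
```

```bash
python3 rd.py m;python3 arc.py 142.4 172.4 7; echo; python3 arc.py 172.4 202.4 7
```

```text
clk 14.55 r 0.038 ang 143.2 F [ 1.5 -3.2  8.1]
[265.46927791  18.86148696]
needle deg 95.1 rad 1.66 mm 5.53 4542.77197265625
[1, 0.23, 0.16, 0, 0, 0, 0], [1, 0.47, 0.31, 0, 0, 0, 0], [1, 0.73, 0.44, 0, 0, 0, 0], [1, 0.99, 0.55, 0, 0, 0, 0], [1, 1.26, 0.64, 0, 0, 0, 0], [1, 1.54, 0.71, 0, 0, 0, 0], [1, 1.82, 0.76, 0, 0, 0, 0], [1, 1.82, 0.76, 0, 0, 0, 0], 
[1, 0.28, 0.03, 0, 0, 0, 0], [1, 0.57, 0.03, 0, 0, 0, 0], [1, 0.85, 0.02, 0, 0, 0, 0], [1, 1.13, -0.02, 0, 0, 0, 0], [1, 1.41, -0.08, 0, 0, 0, 0], [1, 1.68, -0.15, 0, 0, 0, 0], [1, 1.95, -0.25, 0, 0, 0, 0], [1, 1.95, -0.25, 0, 0, 0, 0],
```

View pics/m.png

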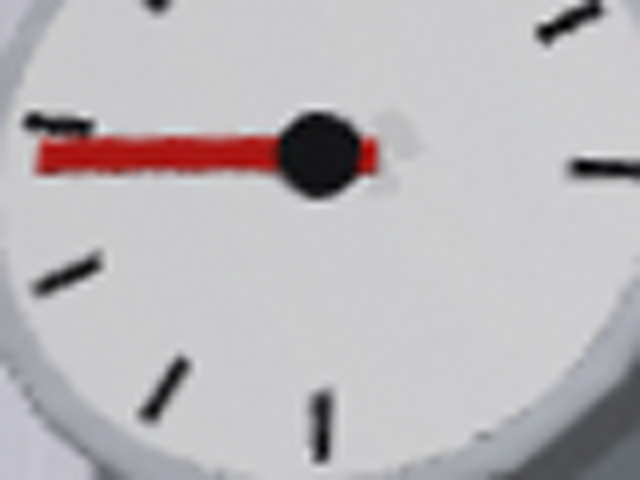

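Request:
move_arm([
  [1, 0.23, 0.16, 0, 0, 0, 0],
  [1, 0.47, 0.31, 0, 0, 0, 0],
  [1, 0.73, 0.44, 0, 0, 0, 0],
  [1, 0.99, 0.55, 0, 0, 0, 0],
  [1, 1.26, 0.64, 0, 0, 0, 0],
  [1, 1.54, 0.71, 0, 0, 0, 0],
  [1, 1.82, 0.76, 0, 0, 0, 0],
  [1, 1.82, 0.76, 0, 0, 0, 0],
])

```text
clock: 15.6
tool_pos: [0.5859, 0.047, 0.0901]
orientation: [-179.9, 0.1, -108.0]
force: [2.7, -0.1, 6.8]
opening: 0.0153
```

```bash
python3 rd.py n
```

```text
clk 15.6 r 0.0381 ang 171.9 F [ 2.7 -0.1  6.8]
[252.34188983  49.25140856]
needle deg 87.9 rad 1.534 mm 5.11 4209.693359375
```

Request:
move_arm([
  [1, 0.28, 0.03, 0, 0, 0, 0],
  [1, 0.57, 0.03, 0, 0, 0, 0],
  [1, 0.85, 0.02, 0, 0, 0, 0],
  [1, 1.13, -0.02, 0, 0, 0, 0],
  [1, 1.41, -0.08, 0, 0, 0, 0],
  [1, 1.68, -0.15, 0, 0, 0, 0],
  [1, 1.95, -0.25, 0, 0, 0, 0],
  [1, 1.95, -0.25, 0, 0, 0, 0],
])

```text
clock: 16.65
tool_pos: [0.582, 0.0278, 0.0901]
orientation: [-180.0, 0.1, -108.0]
force: [1.4, 1.6, 8.1]
opening: 0.0155
```

```bash
python3 rd.py o; python3 arc.py 202.4 247.4 7; echo; python3 arc.py 247.4 292.4 7;echo; python3 arc.py 292.4 322.4 7
```

```text
clk 16.65 r 0.0382 ang -158.4 F [1.4 1.6 8.1]
[256.44087659  83.04154579]
needle deg 92.1 rad 1.607 mm 5.36 3915.189453125
[1, 0.38, -0.18, 0, 0, 0, 0], [1, 0.75, -0.41, 0, 0, 0, 0], [1, 1.08, -0.68, 0, 0, 0, 0], [1, 1.38, -0.98, 0, 0, 0, 0], [1, 1.65, -1.31, 0, 0, 0, 0], [1, 1.87, -1.67, 0, 0, 0, 0], [1, 2.06, -2.05, 0, 0, 0, 0], [1, 2.06, -2.05, 0, 0, 0, 0], 
[1, 0.14, -0.4, 0, 0, 0, 0], [1, 0.24, -0.82, 0, 0, 0, 0], [1, 0.29, -1.24, 0, 0, 0, 0], [1, 0.29, -1.67, 0, 0, 0, 0], [1, 0.24, -2.09, 0, 0, 0, 0], [1, 0.15, -2.51, 0, 0, 0, 0], [1, 0.01, -2.91, 0, 0, 0, 0], [1, 0.01, -2.91, 0, 0, 0, 0], 
[1, -0.12, -0.26, 0, 0, 0, 0], [1, -0.26, -0.51, 0, 0, 0, 0], [1, -0.41, -0.75, 0, 0, 0, 0], [1, -0.58, -0.97, 0, 0, 0, 0], [1, -0.77, -1.18, 0, 0, 0, 0], [1, -0.98, -1.38, 0, 0, 0, 0], [1, -1.19, -1.56, 0, 0, 0, 0], [1, -1.19, -1.56, 0, 0, 0, 0],
```

Lowest reading passed (about 5.1 mm near 175–180°). Continuing the same way towards the high spot.

Request:
move_arm([
  [1, 0.38, -0.18, 0, 0, 0, 0],
  [1, 0.75, -0.41, 0, 0, 0, 0],
  [1, 1.08, -0.68, 0, 0, 0, 0],
  [1, 1.38, -0.98, 0, 0, 0, 0],
  [1, 1.65, -1.31, 0, 0, 0, 0],
  [1, 1.87, -1.67, 0, 0, 0, 0],
  [1, 2.06, -2.05, 0, 0, 0, 0],
  [1, 2.06, -2.05, 0, 0, 0, 0],
])

```text
clock: 17.7
tool_pos: [0.5947, 0.0016, 0.0901]
orientation: [-180.0, 0.0, -108.0]
force: [-0.0, 0.1, 9.0]
opening: 0.0154
```

```bash
python3 rd.py p
```

```text
clk 17.7 r 0.0382 ang -113.5 F [-0.   0.1  9. ]
[293.27503186 119.55173544]
needle deg 119.4 rad 2.084 mm 6.95 3653.1181640625
```

Request:
move_arm([
  [1, 0.14, -0.4, 0, 0, 0, 0],
  [1, 0.24, -0.82, 0, 0, 0, 0],
  [1, 0.29, -1.24, 0, 0, 0, 0],
  [1, 0.29, -1.67, 0, 0, 0, 0],
  [1, 0.24, -2.09, 0, 0, 0, 0],
  [1, 0.15, -2.51, 0, 0, 0, 0],
  [1, 0.01, -2.91, 0, 0, 0, 0],
  [1, 0.01, -2.91, 0, 0, 0, 0],
])

```text
clock: 18.75
tool_pos: [0.6222, -0.0079, 0.0901]
orientation: [180.0, -0.0, -108.0]
force: [0.3, -1.5, 9.1]
opening: 0.0153
```

```bash
python3 rd.py q
```

```text
clk 18.75 r 0.0382 ang -68.8 F [ 0.3 -1.5  9.1]
[346.14470111 120.41956567]
needle deg 159.9 rad 2.791 mm 9.3 3656.43603515625
```

Request:
move_arm([
  [1, -0.12, -0.26, 0, 0, 0, 0],
  [1, -0.26, -0.51, 0, 0, 0, 0],
  [1, -0.41, -0.75, 0, 0, 0, 0],
  [1, -0.58, -0.97, 0, 0, 0, 0],
  [1, -0.77, -1.18, 0, 0, 0, 0],
  [1, -0.98, -1.38, 0, 0, 0, 0],
  [1, -1.19, -1.56, 0, 0, 0, 0],
  [1, -1.19, -1.56, 0, 0, 0, 0],
])

```text
clock: 19.8
tool_pos: [0.6406, -0.0018, 0.0901]
orientation: [180.0, -0.0, -108.0]
force: [0.6, -3.5, 7.8]
opening: 0.0153
```

```bash
python3 rd.py r; python3 - <<'E'
E
```

```text
clk 19.8 r 0.038 ang -39.3 F [ 0.6 -3.5  7.8]
[374.54793681 100.50180432]
needle deg 181.1 rad 3.162 mm 10.54 3787.883
```

```bash
python3 - <<'E'
import numpy as np
from scipy.optimize import least_squares
a=np.radians([21.1,143.2,171.9,201.6,246.5,291.2,320.7]);d=np.array([10.71,5.53,5.11,5.36,6.95,9.30,10.54])
def m(p,a): t=a-p[1];return p[0]+3*np.cos(t)-9/116*np.sin(t)**2
r=least_squares(lambda p:m(p,a)-d,[8,0]);print(r.x[0],np.degrees(r.x[1]),r.fun.round(2))
r=least_squares(lambda p:p[2]*(m([0,p[1]],a))+p[0]-d,[8,0,1]);print(r.x,np.degrees(r.x[1]),r.fun.round(2))
E
python3 arc.py 322.4 351.4 7; echo;  python3 arc.py 322.4 355.4 7
```

```text
8.066773983143284 -4.2188145518967355 [ 0.05 -0.01 -0.04 -0.01  0.06 -0.01 -0.04]
[ 8.06449125 -0.07450796  0.99623708] -4.268991514834124 [ 0.04 -0.01 -0.03  0.    0.06 -0.01 -0.05]
[1, -0.22, -0.16, 0, 0, 0, 0], [1, -0.46, -0.3, 0, 0, 0, 0], [1, -0.7, -0.43, 0, 0, 0, 0], [1, -0.95, -0.54, 0, 0, 0, 0], [1, -1.21, -0.63, 0, 0, 0, 0], [1, -1.48, -0.7, 0, 0, 0, 0], [1, -1.75, -0.75, 0, 0, 0, 0], [1, -1.75, -0.75, 0, 0, 0, 0], 
[1, -0.26, -0.18, 0, 0, 0, 0], [1, -0.52, -0.34, 0, 0, 0, 0], [1, -0.81, -0.48, 0, 0, 0, 0], [1, -1.1, -0.59, 0, 0, 0, 0], [1, -1.4, -0.68, 0, 0, 0, 0], [1, -1.7, -0.74, 0, 0, 0, 0], [1, -2.01, -0.78, 0, 0, 0, 0], [1, -2.01, -0.78, 0, 0, 0, 0],
```

```bash
python3 arc.py 322.4 357.2 7
```

```text
[1, -0.27, -0.19, 0, 0, 0, 0], [1, -0.55, -0.36, 0, 0, 0, 0], [1, -0.85, -0.5, 0, 0, 0, 0], [1, -1.16, -0.61, 0, 0, 0, 0], [1, -1.48, -0.7, 0, 0, 0, 0], [1, -1.8, -0.75, 0, 0, 0, 0], [1, -2.13, -0.78, 0, 0, 0, 0], [1, -2.13, -0.78, 0, 0, 0, 0],
```

Request:
move_arm([
  [1, -0.27, -0.19, 0, 0, 0, 0],
  [1, -0.55, -0.36, 0, 0, 0, 0],
  [1, -0.85, -0.5, 0, 0, 0, 0],
  [1, -1.16, -0.61, 0, 0, 0, 0],
  [1, -1.48, -0.7, 0, 0, 0, 0],
  [1, -1.8, -0.75, 0, 0, 0, 0],
  [1, -2.13, -0.78, 0, 0, 0, 0],
  [1, -2.13, -0.78, 0, 0, 0, 0],
])

```text
clock: 20.85
tool_pos: [0.6555, 0.0165, 0.0902]
orientation: [-179.9, 0.0, -108.0]
force: [2.7, -2.7, 6.7]
opening: 0.0153
```

```bash
python3 rd.py s
```

```text
clk 20.85 r 0.0379 ang -3.1 F [ 2.7 -2.7  6.7]
[390.03336222  62.22039966]
needle deg 190.2 rad 3.319 mm 11.06 4376.9688
```

Request:
move_arm([
  [1, 0.06, 0, 0, 0, 0, 0],
  [1, 0.06, 0, 0, 0, 0, 0],
  [1, 0.06, 0, 0, 0, 0, 0],
  [1.5, 0.06, 0, 0, 0, 0, 0],
  [2.5, 0.06, 0, 0, 0, 0, 0],
  [4, 0.06, 0, 0, 0, 0, 0],
  [5, 0.06, 0, 0, 0, 0, 0],
  [5, 0.06, 0, -1, 0, 0, 0],
])

```text
clock: 21.9
tool_pos: [0.6538, 0.0156, 0.0987]
orientation: [179.9, -0.1, -108.1]
force: [-0.4, 0.2, -0.3]
opening: 0.0477
```

Request:
move_arm([
  [5, 0, 0, -1, 0, 0, 0],
  [5, 0, 0, -3, 0, 0, 0],
  [5, 0, 0, -5, 0, 0, 0],
  [5, 0, 0, -6, 0, 0, 0],
  [5, 0, 0, -6, 0, 0, 0],
  [5, 0, 0, -6, 0, 0, 0],
  [5, 0, 0, -6, 0, 0, 0],
  [5, 0, 0, -6, 0, 0, 0],
])

```text
clock: 22.9
tool_pos: [0.6545, 0.0157, 0.1589]
orientation: [180.0, -0.0, -108.1]
force: [0.5, 0.2, -0.4]
opening: 0.0499
```

```bash
python3 rd.py t; python3 look.py u
```

```text
clk 22.9 r 0.0374 ang -4.9 F [ 0.5  0.2 -0.4]
[369.58785775  74.2661279 ]
needle deg 189.7 rad 3.311 mm 11.04 3627.9482
22.95 [0.65460498 0.01569331 0.1590592 ] [ 1.79962142e+02 -2.58944738e-02 -1.08047977e+02] [0.49953064 1.11036885 0.35895939]
```

View pics/u_wrist.png

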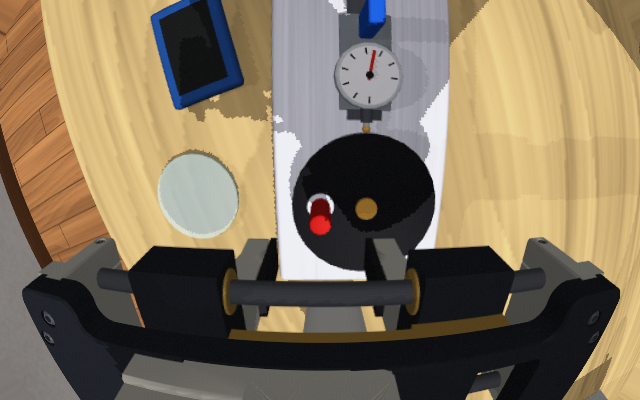

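View pics/t.png

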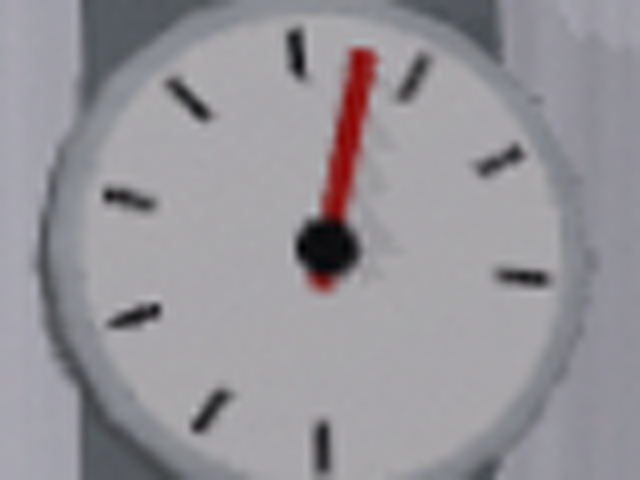

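```bash
python3 - <<'E'
from h import *
s=cams.snapshot("wrist");k=wray(s,320,224.5,.117);n=wray(s,367,209,.079);v=(k-n)[:2];print(k,n,np.hypot(*v),np.degrees(np.arctan2(v[1],v[0]))+18.05)
b=wray(s,320.5,206,.077);v=(b-n)[:2];print(np.hypot(*v),np.degrees(np.arctan2(v[1],v[0]))+18.05)
E
```

```text
[0.65562228 0.01606776 0.117     ] [0.61950661 0.03017904 0.079     ] 0.03877460546045487 -3.2918115484703385
0.03844395162468569 -2.943835043855863
```

```bash
python3 -c "
from plant import job
print(job.close_job())"
```

```text
the job is handed in; nothing more can be done
None
```

The job is handed in: the high spot is at the plunger, the indicator is still pressed in, and the hand is clear of everything.

- **Setting the indicator:** I slid it up by the blue tab until the dial read about 2.4 rad, or 8.0 mm.
- **Turning the platter:** I first turned it about 60° one way, and the reading rose to 10.7 mm. I then reversed and turned it the other way through the lowest reading, about 5.1 mm, and on to the high spot.
- **Finding the high spot:** Seven dial readings fit the 3 mm off-centre curve to within 0.06 mm. They put the high spot at the plunger with the crank at -4.2° in the unit's frame.
- **Last checks, hand lifted:** The needle reads 3.31 rad, or 11.04 mm, against a fitted maximum of 11.06 mm. That is well short of the 16 mm end of stroke, and 11.06 mm was the highest reading I took. Crank angle estimates from the last picture were -3.3° and -2.9°, about 1° off the fitted angle. The hand's own position gave -4.9°.
- **Bystanders:** The last picture showed the drive and coaster in place by eye. The pen cup was hidden behind the gripper there, so I did not check it at the end; I never worked near it.
- **Force:** While I held the crank, the wrist read up to about 9 N upward. It fell to zero on release.

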